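# Latch the sprung board holder at its loading position

### The job

Get the wider of the two spring-loaded board holders ready for a board: with the fingertips push the upright plate on its moving jaw away from the fixed jaw until the stop pin drops, then let go, so that the jaw springs back onto the pin and stays latched half open. Only push the plate, without forcing or pinching it; leave the narrow holder alone, and neither lift nor shift the loose board, battery and tee piece.

Things in the scene. Friction and masses are not known exactly. Their poses are not given: they have to be found in the camera images.
- wide_holder: wider of two spring-loaded board holders, fixed to the bench: grey base 210 x 110 x 10 mm, low dark fixed jaw at the near end, dark moving jaw on two rods carrying an upright plain grey push plate, and behind that a small bridge with an upright stop pin. Origin on the bench 10 mm nearer than the base's centre; its x axis runs from the fixed jaw to the pin
- wide_slide (a joint): travel (m) of the wide holder's moving jaw: 0 at rest (jaws 40 mm apart), 0.052 at the end. A spring drives it back: 3 N at 0, 6 N at 0.032, 8 N at the end. Let go before 0.032 it runs home to 0; pushed past 0.032 the stop pin drops by itself (within 0.2 s) into a slot in the jaw's tail, and when let go the jaw comes back only to 0.032, held by the pin (latched)
- wide_plate (a point): wide holder's push plate: centre of its near face (the face to push), 52 mm above the bench; moves with the jaw. Upright grey plate 66 mm wide, 10 mm thick, face from 30 to 72 mm above the bench. Its x axis is the push direction (level, away from the fixed jaw), y along the plate, z up. At rest the fixed jaw, 26 mm high, stands 40 to 55 mm in front of it
- wide_pin_top (a point): top of the wide holder's upright stop pin (18 mm wide dark round head), 85 mm beyond the push plate's near face when the jaw is at rest; about 70 mm above the bench while the pin rides on the tail, 62 mm when it has dropped
- wide_pin (a joint): drop of the wide holder's stop pin in m: 0 raised (riding on the jaw's tail), 0.008 dropped into the slot
- narrow_holder: the narrower holder, built the same way but on a base 210 x 62 mm; must be left as it is. Origin and axes as for the wide one
- narrow_slide (a joint): travel (m) of the narrow holder's moving jaw: 0 at rest (jaws 40 mm apart), 0.052 at the end. A spring drives it back: 3 N at 0, 6 N at 0.032, 8 N at the end. Let go before 0.032 it runs home to 0; pushed past 0.032 the stop pin drops by itself (within 0.2 s) into a slot in the jaw's tail, and when let go the jaw comes back only to 0.032, held by the pin (latched)
- narrow_plate (a point): narrow holder's push plate: centre of its near face (the face to push), 52 mm above the bench; moves with the jaw. Upright grey plate 37 mm wide, 10 mm thick, face from 30 to 72 mm above the bench. Its x axis is the push direction (level, away from the fixed jaw), y along the plate, z up. At rest the fixed jaw, 26 mm high, stands 40 to 55 mm in front of it
- narrow_pin_top (a point): top of the narrow holder's upright stop pin (18 mm wide dark round head), 85 mm beyond the push plate's near face when the jaw is at rest; about 70 mm above the bench while the pin rides on the tail, 62 mm when it has dropped
- narrow_pin (a joint): drop of the narrow holder's stop pin in m: 0 raised (riding on the jaw's tail), 0.008 dropped into the slot
- amp_board: bystander: loose bare amplifier circuit board on spacers, 68 x 116 x 25 mm, flat on the bench; origin at the centre of its underside
- battery: bystander: loose block battery, 27 x 49 x 18 mm, flat on the bench; origin at the centre of its underside
- tee: bystander: loose metal coax tee piece, 30 x 43 x 15 mm, on the bench; origin at the centre of its underside

How it is judged (in metres and radians):
On the way:
1. the wide holder's jaw is pushed back past its stop pin (value of joint wide_slide above 0.0345 m), for 0.05 s.
At the end, for the whole second after the job is handed in: The wide holder's moving jaw rests against its dropped stop pin at 29 to 34.5 mm of travel (pin down by more than 5 mm), and the narrow holder's jaw is at rest at home, within 3 mm (value of joint wide_slide between 0.029 and 0.0345 m and value of joint wide_pin above 0.005 m and velocity of joint wide_slide between -0.005 and 0.005 m/s and value of joint narrow_slide below 0.003 m); the robot touches nothing.
It fails at once if the narrow holder's jaw is pushed more than 5 mm (value of joint narrow_slide above 0.005 m).
It fails at once if the push on the moving jaw exceeds 30 N (forced or pinched) (contact force between the fingers and wide_slide above 30 N).
It fails at once if the amplifier board is lifted or shifted more than 15 mm (distance of amp_board from where it was at the start of the episode above 0.015 m).
It fails at once if the block battery is lifted or shifted more than 15 mm (distance of battery from where it was at the start of the episode above 0.015 m).
It fails at once if the tee piece is lifted or shifted more than 15 mm (distance of tee from where it was at the start of the episode above 0.015 m).
It also fails if it takes over 35 s, if anything falls off the work surface, if the arm or the gripper's body presses on something with over 40 N, if the wrist force passes 120 N, or if a joint passes its speed limit or range.

### The arm

A 7-joint arm with a two-finger parallel gripper is mounted at the origin on a cart in front of the work surface, level with it; the furniture and walls round the work are solid. World frame = base frame: x ahead of the robot, y to its left, z up, the work surface at z = 0. Lengths are in mm, angles in rad, forces in N, time in s.
With the tool pointing down it reaches from about 400 to 850 mm from the base axis. Payload 10.4 kg.
Tool frame: the origin (TCP) lies between the finger pads; the fingertips stand 17 mm ahead of it and the grasp point (between the pads) lies 2 mm behind it; z points along the fingers, y is the line along which they close (so a half turn about z gives the same grasp; the last joint's range is limited). The gripper opens to 85 mm and grips with 20 to 120 N. Pads are 22 mm wide; open, the fingers measure 114 mm over their backs; the gripper's body (76 mm by 85 mm) begins 54 mm behind the grasp point. The pads swing forward as they close: fully open they stand 13 mm farther back than shut.
Start: joints at [-1.132, 0.332, -0.065, 1.46, 0.022, 1.35, -0.088], TCP at [278.466, 559.559, 248.338] pointing down, gripper open.
Joint ranges: [-2.6, 2.6], [-0.5, 2.12], [-1.47, 1.34], [0.16, 2.42], [-1.27, 4.41], [0.06, 2.06], [-2.6, 2.6]. Speed limits (rad/s): [2.22, 2.22, 2.79, 2.79, 3.14, 3.14, 3.14].

### API

Orientations are given as [roll, pitch, yaw] about the fixed x, y, z axes, in that order (R = Rz(yaw) Ry(pitch) Rx(roll)).
In Python, from station import monitor, imaging, env gives the robot as it stands.
- The arm moves only by the shell command python3 -m jog 'ROWS' [FORCE]. ROWS is JSON, a list of rows, each a list of 3 entries, a list of its own where there are three numbers: the shift along the tool's x, y, z in m, then the turn, a rotation vector about the tool's x, y, z in degrees, then the closure in counts, from 0 (fully open) to 255 (shut). A call has exactly 5 rows; each row shifts and turns the commanded pose from where the row before left it, along the tool's axes as they then stand; what a row does not reach is not made up. A row lasts 1/10 s, in which the tool goes at most 50 mm and 8.59 degrees, less where a joint would pass 70% of its speed; a pose out of reach is approached as far as the arm can. A call is refused whole if a number of a shift passes 0.05 or a number of a turn 8.59, either way. A call with a gripper value outside its range is refused whole. The fingers move at their own pace and stop on an object; FORCE is the grip in N (left out, the last holds). Time passes only in rows, so rows that do not move let the fingers close, or fill a call up. It gives the time, the measured TCP pose, the force, the opening and the grip force at its end, in the units of the state.
- monitor.read_state(): the state, without advancing time (a new reading comes with each control period).
- imaging.grab_frame(name): name is "scene" or "side" or "wrist"; returns a dict with "image" (420x560x3 uint8, blue, green, red), "fx", "fy", "cx", "cy" (pixels), "position" and "rotation" of the camera in the world; the wrist camera has in their place "mount" (4x4, takes a point from camera to tool coordinates, whose origin is the TCP and whose axes are the flange's). Camera axes: x right, y down, z forward; pixel columns grow to the right and rows downward; lengths in mm; the calibration is good to about 2 mm. The wrist camera is an equidistant fisheye: a pixel r from the principal point sees the ray r / f radians off the axis. A picture is of the moment at which its call begins: read the wrist's pose just before it. There is no depth.
- env.job_done(): hands the job in; it is judged then, once.
The state is a dict: "t": time; "joint_positions": joint angles; "dq": joint speeds; "joint_torque": joint torques, N m; "eef_pos": TCP position; "orientation": TCP orientation; "ft_force": force on the tool from outside, world axes, zero at the start; "torque": the same for the moment, N m; "grip_width": opening from 0.0 (shut) to 1.0 (fully open); "finger_force": force on a finger pad.
Only numpy, scipy, OpenCV 4.12 (cv2) and the standard library are available. Lean on these libraries where they do the work, as an engineer would, in place of code of your own. Each camera call takes 0.05 s, during which the arm holds its last target. There are 200 camera calls.

## Working session

There is one attempt and no reset: what is moved stays moved. The work goes in short steps, Python scripts to look and compute and a shell command to move; the robot and the scene stay as the last step left them, time stands still between calls to the robot, and variables do not carry over. Pictures are saved under pics/ and viewed, at most 10 in all, crops included, and the job is handed in when it is done.

```bash
mkdir -p pics
python3 - <<'E'
from station import monitor, imaging
import cv2,pickle
print(monitor.read_state())
for n in("scene","side","wrist"):
    f=imaging.grab_frame(n); cv2.imwrite(f"pics/{n}0.png",f["image"]); pickle.dump(f,open(n+".pkl","wb"))
    print({k:v for k,v in f.items() if k!="image"})
E
```

```text
{'t': 0.0, 'joint_positions': array([-1.13159156,  0.33283678, -0.06471232,  1.46094536,  0.02158627,
        1.34989156, -0.08852091]), 'dq': array([-0.00047618,  0.00110826,  0.00038799, -0.0015893 , -0.00172005,
       -0.00225289, -0.00069976]), 'joint_torque': array([-7.92372452e-05, -6.25445437e+01,  4.89039451e-02, -3.91601622e+01,
        1.61315594e-02,  9.98204254e-03, -4.56849398e-05]), 'eef_pos': array([278.31476294, 559.22015931, 247.535923  ]), 'orientation': array([-3.14020736e+00,  4.77489321e-05,  2.67979671e+00]), 'ft_force': array([0.03507685, 0.3205681 , 0.3725279 ]), 'torque': array([-0.01572642,  0.00723074,  0.00771057]), 'finger_force': 0.0, 'grip_width': 1.0000646046404986}
{'fx': 384.1976472299973, 'fy': 384.1976472299973, 'cx': 276.40457544916666, 'cy': 216.4944395043057, 'position': array([-140.14359951, -778.25683413,  748.33848123]), 'rotation': array([-2.14261847, -0.02182293, -0.68370036])}
{'fx': 502.7496766759988, 'fy': 502.7496766759988, 'cx': 276.6318270806482, 'cy': 210.74407039693406, 'position': array([ 264.55038302, 1049.51300858,  816.4732867 ]), 'rotation': array([-2.19231167,  0.00833355, -2.92380886])}
{'fx': 325.19226210127806, 'fy': 325.19226210127806, 'cx': 282.8001754623659, 'cy': 204.4449482161617, 'mount': array([[-2.08148936e-04, -9.56014365e-01, -2.93319777e-01,
         7.44072605e+01],
       [ 9.99999926e-01, -2.94108505e-04,  2.48953668e-04,
        -9.98118123e-01],
       [-3.24271124e-04, -2.93319703e-01,  9.56014355e-01,
        -1.25687892e+02],
       [ 0.00000000e+00,  0.00000000e+00,  0.00000000e+00,
         1.00000000e+00]])}
```

View pics/scene0.png

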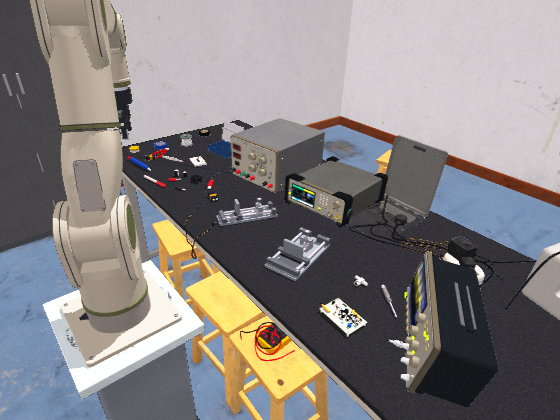

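View pics/side0.png

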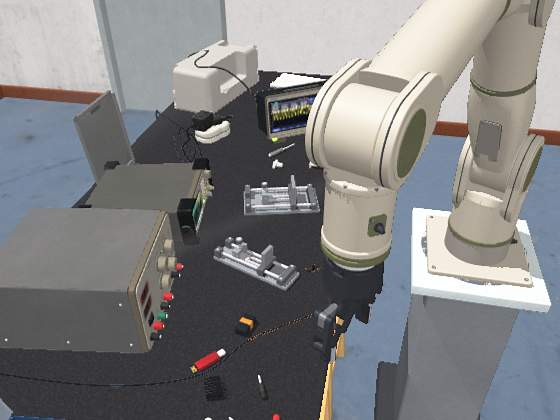

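The scene view shows the wide holder at about (298,252) with the narrow one at (246,213). In the side view they are at (282,198) and (257,262). I'll enlarge both.

Run:
```python
import cv2
a=cv2.imread("pics/scene0.png")[220:285,255:340]; b=cv2.imread("pics/side0.png")[165:225,235:330]
cv2.imwrite("pics/sc1.png",cv2.resize(a,None,fx=8,fy=8,interpolation=cv2.INTER_CUBIC))
cv2.imwrite("pics/si1.png",cv2.resize(b,None,fx=8,fy=8,interpolation=cv2.INTER_CUBIC))
```

```text
(no output)
```

View pics/sc1.png

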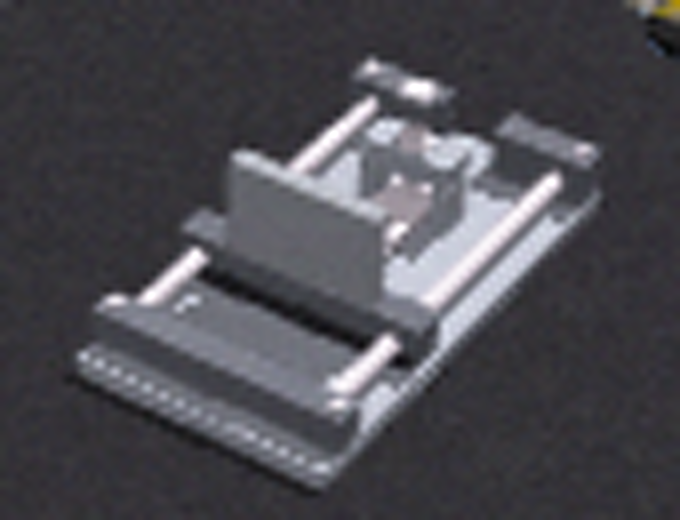

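View pics/si1.png

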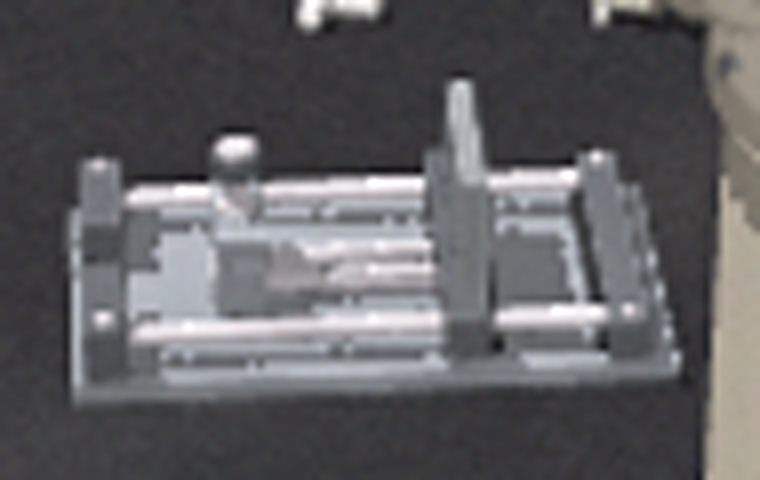

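The enlarged crops show the wide holder at rest with the fixed jaw towards the robot. The plate top edge runs from about (232,158) to (385,222) in the scene crop, and from (473,82) to (487,183) in the side crop. The pin head is at (235,145) in the side crop. I'll fit the pose from these points.

```bash
cat > fit.py <<'E'
import pickle,numpy as np
from scipy.optimize import least_squares
from scipy.spatial.transform import Rotation as R
C={n:pickle.load(open(n+".pkl","rb")) for n in("scene","side")}
off={"scene":(255,220),"side":(235,165)}
def proj(n,P):
    c=C[n]; q=R.from_euler('xyz',c["rotation"]).as_matrix().T@(P-c["position"])
    return np.array([c["fx"]*q[0]/q[2]+c["cx"],c["fy"]*q[1]/q[2]+c["cy"]])
# cam, crop uv, model (x,y,z, relative to plate?)
D=[("scene",80,352,-95,55,10,0),("scene",320,488,-95,-55,0,0),("scene",602,192,115,-55,10,0),
("scene",232,156,0,33,72,1),("scene",385,220,0,-33,72,1),
("side",678,375,-95,55,0,0),("side",75,403,115,55,0,0),("side",72,208,115,-55,10,0),("side",640,185,-95,-55,10,0),
("side",473,82,0,-33,72,1),("side",487,183,0,33,72,1),("side",235,145,85,0,70,1)]
def res(v):
    x,y,a,p=v; r=[]
    for n,u,w,X,Y,Z,k in D:
        X=X+p*k
        P=np.array([x+X*np.cos(a)-Y*np.sin(a),y+X*np.sin(a)+Y*np.cos(a),Z])
        r+=list(proj(n,P)-np.array([(u+.5)/8-.5+off[n][0],(w+.5)/8-.5+off[n][1]]))
    return np.array(r)
if __name__=="__main__":
    s=least_squares(res,[600,0,0,-20],x_scale=[100,100,1,10],loss="soft_l1")
    print(s.x,s.cost);print(res(s.x).reshape(-1,2).round(1))
    x,y,a,p=s.x;print("plate",x+p*np.cos(a),y+p*np.sin(a))
E
python3 fit.py
```

```text
[ 5.06937179e+02 -1.06832605e+02  2.78757816e-01 -2.90758604e+01] 3.749419209452289
[[-0.9  0.9]
 [ 0.1  1.4]
 [ 0.1  0.1]
 [-0.8  0.6]
 [-1.   0.7]
 [-0.1  0.6]
 [-0.5  0.4]
 [-0.5 -0.2]
 [-0.1 -0.2]
 [-0.7 -0.5]
 [-0.3 -0.5]
 [-0.5 -0.4]]
plate 478.9837053193085 -114.83316597947935
```

```bash
python3 -m jog '[[[-0.03,-0.036,0],[0,0,0],255],[[-0.03,-0.036,0],[0,0,0],255],[[-0.03,-0.036,0],[0,0,0],255],[[-0.03,-0.036,0],[0,0,0],255],[[-0.03,-0.036,0],[0,0,0],255]]' 20; python3 -c "
from station import monitor;print(monitor.read_state())"
```

```text
t: 0.65
eef_pos: [332.7, 329.6, 248.1]
orientation: [3.142, -0.0, 2.68]
ft_force: [1.4, 0.3, -0.5]
grip_width: 0.142
finger_force: 0.0
{'t': 0.65, 'joint_positions': array([-9.18168271e-01, -1.46902743e-02,  3.95903779e-02,  1.85932101e+00,
        4.41215189e-04,  1.29697625e+00,  2.30197188e-01]), 'dq': array([ 0.42804138, -0.5957976 ,  0.33848043,  0.59516894,  0.01372241,
       -0.01024278,  0.74781137]), 'joint_torque': array([ -4.85443309, -32.76397705,  -2.95892693, -39.62201715,
        -0.30342397,   0.14080558,  -1.67036366]), 'eef_pos': array([332.67206692, 329.55589974, 248.10013881]), 'orientation': array([ 3.14158202e+00, -1.58399273e-04,  2.67969500e+00]), 'ft_force': array([ 1.4239878 ,  0.33327804, -0.54087457]), 'torque': array([-0.01306708, -0.00337813,  0.04912668]), 'finger_force': 0.0, 'grip_width': 0.14193623574257244}
```

```bash
python3 -m jog '[[[-0.03,-0.036,0],[0,0,0],255],[[-0.03,-0.036,0],[0,0,0],255],[[-0.03,-0.036,0],[0,0,0],255],[[-0.03,-0.036,0],[0,0,0],255],[[-0.03,-0.036,0],[0,0,0],255]]';  python3 -m jog '[[[-0.03,-0.036,0],[0,0,0],255],[[-0.03,-0.036,0],[0,0,0],255],[[-0.03,-0.036,0],[0,0,0],255],[[-0.03,-0.036,0],[0,0,0],255],[[-0.03,-0.036,0],[0,0,0],255]]';python3 -m jog '[[[0,0,0],[0,0,-8.5],255],[[0,0,0],[0,0,-8.5],255],[[0,0,0],[0,0,-8.5],255],[[0,0,0],[0,0,-8.5],255],[[0,0,0],[0,0,-8.5],255]]'; python3 -m jog '[[[0,0,0],[0,0,0],255],[[0,0,0],[0,0,0],255],[[0,0,0],[0,0,0],255],[[0,0,0],[0,0,0],255],[[0,0,0],[0,0,0],255]]'; python3 -c "
from station import monitor;print(monitor.read_state()['joint_positions'])"
```

```text
t: 1.15
eef_pos: [386.6, 101.7, 248.3]
orientation: [3.141, -0.0, 2.68]
ft_force: [1.3, 0.4, -0.1]
grip_width: 0.001
finger_force: 0.0
t: 1.65
eef_pos: [440.6, -126.4, 248.4]
orientation: [3.141, 0.0, 2.68]
ft_force: [1.0, -0.0, -0.5]
grip_width: -0.0
finger_force: 0.0
t: 2.15
eef_pos: [440.5, -124.4, 248.1]
orientation: [3.141, -0.0, -2.856]
ft_force: [0.1, -0.2, 0.1]
grip_width: -0.001
finger_force: 0.0
t: 2.65
eef_pos: [440.7, -124.4, 248.3]
orientation: [3.142, 0.0, -2.863]
ft_force: [0.4, -0.0, -0.2]
grip_width: 0.0
finger_force: 0.0
[-0.55828632 -0.09592025  0.70397897  1.91068784  0.06418542  1.30462595
  1.97597262]
```

```bash
python3 -m jog '[[[0,0,0.04],[0,0,0],255],[[0,0,0.04],[0,0,0],255],[[0,0,0.04],[0,0,0],255],[[0,0,0.02],[0,0,0],255],[[0,0,0],[0,0,0],255]]'
python3 - <<'E'
from station import imaging
import cv2
for n in("wrist","scene"):
    i=imaging.grab_frame(n)["image"]
    if n=="scene": i=cv2.resize(i[190:290,220:355],None,fx=5,fy=5,interpolation=cv2.INTER_CUBIC)
    cv2.imwrite(f"pics/{n}2.png",i)
E
```

```text
t: 3.15
eef_pos: [438.9, -124.3, 106.0]
orientation: [3.141, -0.005, -2.863]
ft_force: [0.2, 0.5, 0.4]
grip_width: -0.002
finger_force: 0.0
```

View pics/wrist2.png

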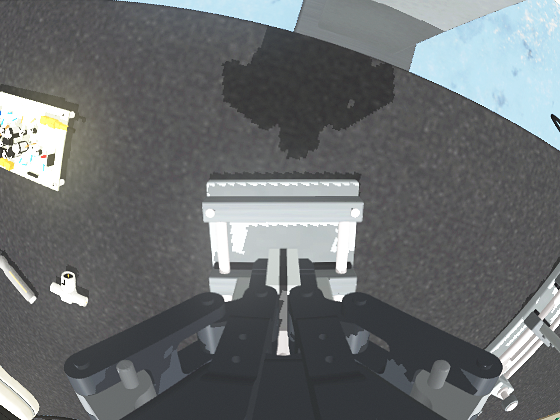

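View pics/scene2.png

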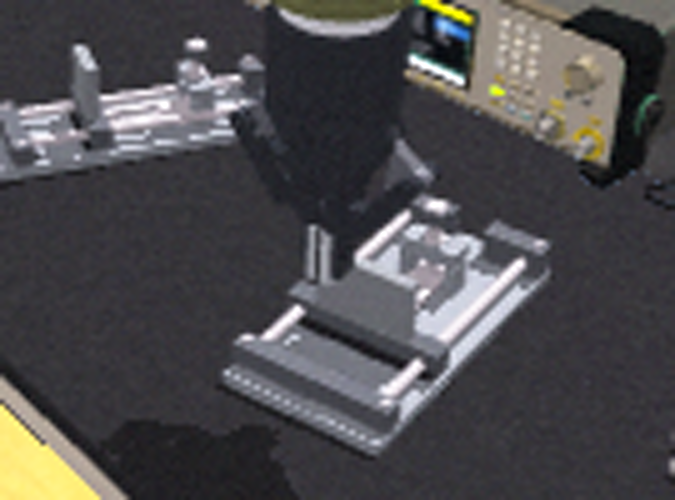

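The wrist view shows the closed fingertips at about (283,250), centred on the holder, whose fixed jaw spans columns 203–362. In the scene crop the fingers cover the plate's top edge near (320,250), so they are on its near side. I'll check this by projecting the fitted model into the wrist view.

Run:
```python
from station import imaging,monitor
import numpy as np
from scipy.spatial.transform import Rotation as R
s=monitor.read_state(); f=imaging.grab_frame("wrist"); M=f["mount"]
T=np.eye(4);T[:3,:3]=R.from_euler('xyz',s["orientation"]).as_matrix();T[:3,3]=s["eef_pos"]
def pj(P):
    q=(np.linalg.inv(T@M)@np.append(P,1))[:3]; th=np.arctan2(np.hypot(q[0],q[1]),q[2]); ph=np.arctan2(q[1],q[0])
    return (f["cx"]+f["fx"]*th*np.cos(ph)).round(),(f["cy"]+f["fy"]*th*np.sin(ph)).round()
c=np.cos(.2788);d=np.sin(.2788)
W=lambda x,y,z:np.array([479+x*c-y*d,-114.8+x*d+y*c,z])
for n,p in dict(plateTL=(0,33,72),plateTR=(0,-33,72),plateBL=(0,33,30),fjL=(-40,50,26),fjnear=(-55,50,26),baseL=(-66,55,10),baseR=(-66,-55,10)).items(): print(n,pj(W(*p)))
for x in(-11,0,11): print("tip",x,pj(T[:3,:3]@[x,0,17]+T[:3,3]))
print(s["eef_pos"])
```

```text
plateTL (np.float64(337.0), np.float64(306.0))
plateTR (np.float64(228.0), np.float64(306.0))
plateBL (np.float64(329.0), np.float64(273.0))
fjL (np.float64(355.0), np.float64(219.0))
fjnear (np.float64(356.0), np.float64(198.0))
baseL (np.float64(359.0), np.float64(177.0))
baseR (np.float64(206.0), np.float64(177.0))
tip -11 (np.float64(285.0), np.float64(284.0))
tip 0 (np.float64(285.0), np.float64(265.0))
tip 11 (np.float64(285.0), np.float64(245.0))
[ 440.96247486 -124.60712372  108.90351652]
```

```bash
python3 -m jog '[[[0,0,0.025],[0,0,0],255],[[0,0,0.025],[0,0,0],255],[[-0.008,0,0],[0,0,0],255],[[-0.006,0,0],[0,0,0],255],[[0,0,0],[0,0,0],255]]'; python3 -m jog '[[[-0.002,0,0],[0,0,0],255],[[-0.002,0,0],[0,0,0],255],[[-0.002,0,0],[0,0,0],255],[[-0.002,0,0],[0,0,0],255],[[-0.002,0,0],[0,0,0],255]]'
```

```text
t: 3.8
eef_pos: [456.5, -120.2, 60.1]
orientation: [-3.141, 0.003, -2.861]
ft_force: [-0.6, 0.2, -0.0]
grip_width: -0.001
finger_force: 0.0
t: 4.3
eef_pos: [464.0, -117.7, 58.4]
orientation: [3.142, 0.0, -2.862]
ft_force: [-1.4, -0.5, -0.3]
grip_width: 0.003
finger_force: 0.0
```

```bash
for i in 1; do python3 -m jog '[[[-0.001,0,0],[0,0,0],255],[[-0.001,0,0],[0,0,0],255],[[-0.001,0,0],[0,0,0],255],[[-0.001,0,0],[0,0,0],255],[[-0.001,0,0],[0,0,0],255]]'; python3 -m jog '[[[-0.001,0,0],[0,0,0],255],[[-0.001,0,0],[0,0,0],255],[[-0.001,0,0],[0,0,0],255],[[-0.001,0,0],[0,0,0],255],[[-0.001,0,0],[0,0,0],255]]'; done
```

```text
t: 4.8
eef_pos: [468.0, -116.5, 58.2]
orientation: [3.141, -0.001, -2.862]
ft_force: [-4.1, -1.6, 2.1]
grip_width: 0.006
finger_force: 2.1
t: 5.3
eef_pos: [473.2, -115.0, 58.1]
orientation: [3.141, -0.001, -2.862]
ft_force: [-4.8, -1.8, 1.0]
grip_width: -0.0
finger_force: 2.4
```

```bash
python3 -m jog '[[[-0.003,0,0],[0,0,0],255],[[-0.003,0,0],[0,0,0],255],[[-0.003,0,0],[0,0,0],255],[[-0.003,0,0],[0,0,0],255],[[-0.003,0,0],[0,0,0],255]]'; python3 -m jog '[[[-0.003,0,0],[0,0,0],255],[[-0.003,0,0],[0,0,0],255],[[-0.003,0,0],[0,0,0],255],[[-0.003,0,0],[0,0,0],255],[[-0.003,0,0],[0,0,0],255]]'; python3 -m jog '[[[-0.001,0,0],[0,0,0],255],[[-0.001,0,0],[0,0,0],255],[[-0.001,0,0],[0,0,0],255],[[-0.001,0,0],[0,0,0],255],[[0,0,0],[0,0,0],255]]'
```

```text
t: 5.8
eef_pos: [487.5, -110.9, 58.1]
orientation: [3.141, -0.001, -2.862]
ft_force: [-6.8, -1.8, 3.4]
grip_width: -0.0
finger_force: 3.4
t: 6.3
eef_pos: [501.8, -106.8, 58.1]
orientation: [3.141, -0.001, -2.862]
ft_force: [-7.0, -1.8, 3.6]
grip_width: 0.002
finger_force: 3.7
t: 6.8
eef_pos: [505.7, -105.6, 58.1]
orientation: [3.141, -0.001, -2.862]
ft_force: [-6.6, -1.3, 3.3]
grip_width: 0.002
finger_force: 3.3
```

```bash
python3 -m jog '[[[-0.001,0,0],[0,0,0],255],[[-0.001,0,0],[0,0,0],255],[[0,0,0],[0,0,0],255],[[0,0,0],[0,0,0],255],[[0,0,0],[0,0,0],255]]'; python3 -m jog '[[[0.003,0,0],[0,0,0],255],[[0.003,0,0],[0,0,0],255],[[0.003,0,0],[0,0,0],255],[[0.003,0,0],[0,0,0],255],[[0.003,0,0],[0,0,0],255]]';  python3 -m jog '[[[0.003,0,0],[0,0,0],255],[[0.003,0,0],[0,0,0],255],[[0.003,0,0],[0,0,0],255],[[0,0,0],[0,0,0],255],[[0,0,0],[0,0,0],255]]'
```

```text
t: 7.3
eef_pos: [507.5, -105.1, 58.1]
orientation: [3.141, -0.001, -2.862]
ft_force: [-7.2, -1.6, 3.9]
grip_width: 0.001
finger_force: 3.4
t: 7.8
eef_pos: [494.3, -108.9, 58.5]
orientation: [-3.141, 0.002, -2.861]
ft_force: [-0.2, 0.2, -0.0]
grip_width: -0.002
finger_force: 0.0
t: 8.3
eef_pos: [485.0, -111.6, 58.3]
orientation: [3.141, 0.0, -2.862]
ft_force: [0.5, 0.7, 0.3]
grip_width: -0.005
finger_force: 0.0
```

Contact was lost with the jaw still about 30 mm back, so it has latched. I'll raise clear and check.

```bash
python3 -m jog '[[[0,0,-0.03],[0,0,0],255],[[0,0,-0.04],[0,0,0],255],[[0,0,-0.04],[0,0,0],255],[[0,0,-0.04],[0,0,0],255],[[0,0,-0.04],[0,0,0],255]]'; python3 -m jog '[[[0,0,0],[0,0,0],255],[[0,0,0],[0,0,0],255],[[0,0,0],[0,0,0],255],[[0,0,0],[0,0,0],255],[[0,0,0],[0,0,0],255]]'
python3 - <<'E'
from station import imaging
import cv2
i=imaging.grab_frame("scene")["image"]
cv2.imwrite("pics/scene3.png",cv2.resize(i[190:290,200:355],None,fx=5,fy=5,interpolation=cv2.INTER_CUBIC))
E
```

```text
t: 8.8
eef_pos: [484.8, -111.7, 250.1]
orientation: [3.142, 0.001, -2.862]
ft_force: [0.8, -0.6, -0.4]
grip_width: -0.0
finger_force: 0.0
t: 9.3
eef_pos: [484.5, -111.7, 247.4]
orientation: [3.141, -0.002, -2.862]
ft_force: [0.7, -0.1, -0.2]
grip_width: -0.001
finger_force: 0.0
```

View pics/scene3.png

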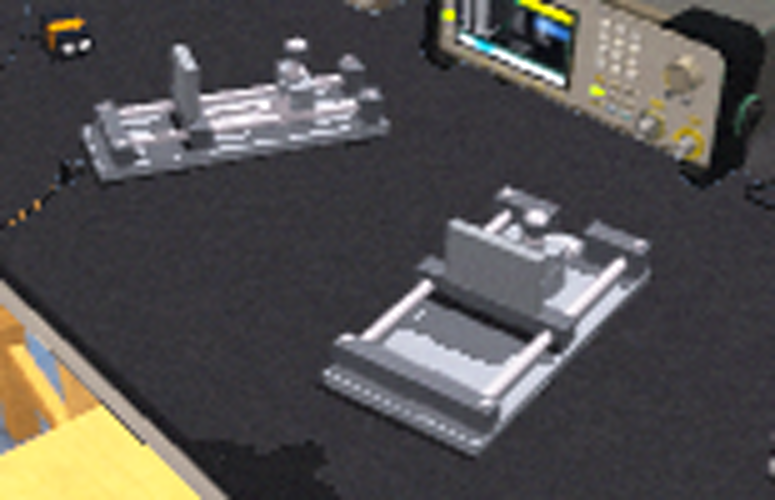

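The plate, with its top-left corner now at crop (452,222), stays moved back near the pin. The narrow holder at (240,110) is unchanged and the tool is clear.

```bash
python3 -c "
from station import env;print(env.job_done())"
```

```text
the job is handed in; nothing more can be done
None
```

I pushed the wide holder's jaw back about 42 mm and let go; it stayed about 30 mm open in the last picture, so it looks latched on its pin. The job is handed in, no verdict was returned, and the push read about 8 N at most; the narrow holder and loose parts were not touched.

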